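# Load and clamp a filter cassette with a lock-pin crank

## Task

Load the filter cassette into the bench holder: stand it upright on the rails between the sprung pressure pad and the gasket of the end plate, and let go. Then lift the loose grip sleeve of the crank to pull its lock pin out of the notched ring, and wind the crank clockwise until the springs behind the pressure pad are pressed about half-way in, firm but well short of their stop. Never let go of the sleeve while the pin is out: ease it down, without forcing, until the pin has dropped fully into a notch, and only then let go, leaving the other things on the bench alone.

Things in the scene. Friction and masses are not known exactly. Their poses are not given: they have to be found in the camera images.
- holder: Fixed clamp holder on the worktop. Origin on the worktop under the crank's vertical axis; +x is the clamping direction, crank to end plate; z up. Aluminium base x -62 to 224 mm, 112 mm wide; grey gear housing with notched steel ring and crank about the origin; two rods along x at y = +-47 mm, z = 42 mm, 12 mm thick (82 mm free between them). Moving and end plates reach z = 65 mm.
- rail_mid (a point): Point on the two level rails that carry the cassette, midway between the rods, 130 mm from the crank axis; rail tops are 20 mm above the worktop. Axes as the holder's. A cassette centred over it clears pad (face 102 mm from the axis, parked) and gasket. The end plate may be set anywhere 166 to 196 mm from the axis and its black gasket stands 1 to 11 mm proud: where the clamp bites must be felt.
- cassette_center (a point): Centre of the loose filter cassette, an upright grey and white laminated block: 24 mm thick (its x), 76 mm wide (y), 100 mm high (z), 0.18 to 0.31 kg; either face may go first. It starts standing on the worktop, centre 50 mm up; on the rails its centre is 70 mm up. Take it across the 24 mm near its top, so that the fingers stay above the plates.
- spring_gap (a point): Point behind the pressure pad on the moving plate, where its springs sit, 92 mm from the crank axis when parked. The winding pad pushes the cassette along the rails to the gasket; then the springs are pressed in: 0 to 8 mm (stop), 9 N per mm, 36 N half-way. 9 N at the pad is 1 N along the circle at the sleeve: half-way feels about 4 N heavier than free winding.
- sleeve_center (a point): Middle of the crank's black grip sleeve: vertical cylinder 26 mm thick, 62 mm long, rims of 32 mm at both ends, spinning freely about its own axis, 55 mm from the crank axis. Its middle is 130 mm above the worktop with the lock pin home, 140 mm fully lifted; parked it is on the holder's -x side. The crank arm's top is 95 mm up. It can be held from above without turning the gripper.
- lock_pin (a joint): Lift of the sleeve with the lock pin below it, m: 0 = pin home in a notch, 0.010 = upper stop, above 0.006 clear of the teeth. Spring and weight pull it down, 5 N at the bottom, 9 N at the top. 24 notches, one every 15 degrees (14.4 mm along the sleeve's circle); notch 8 mm wide, tooth 6 mm, pin 6 mm. Parked, it stands mid-notch; each further notch is 0.262 rad of crank.
- crank (a joint): Crank angle, rad: 0 = parked, grows clockwise seen from above. Each radian moves pad and plate 6 mm towards the end plate (37.7 mm a turn); 0.85 to 2 turns are needed; one notch is 1.6 mm. Bearing friction is about 1 N at the sleeve. The gear does not hold: with the pin out the pressed springs drive the crank back.
- index_ring: The fixed notched steel ring round the crank, 128 mm across; tooth tops 79 mm above the worktop, notch floors 72 mm. Origin and axes as the holder's.
- beaker: Small glass beaker, 52 mm across, 61 mm high, to the right of the holder's near end; leave alone. Origin at the centre of its underside.
- timer: White bench timer, 72 x 66 x 18 mm, to the right at the front; leave alone. Origin at the centre of its underside.
- petri: Closed petri dish, 61 mm across, 15 mm high, behind the holder; leave alone. Origin at the centre of its underside.
Things that resemble listed ones, but are neither listed nor needed, are in the scene too. Leave any black look-alike of the part that bears cassette_center alone.

How it is judged (in metres and radians):
On the way, in this order (a step that is already met when the one before it is completed fails the run):
1. the cassette stands on the rails between pad and end plate, let go, with the crank still parked (z of cassette_center in the frame of holder between 0.067 and 0.0735 m and x of cassette_center in the frame of holder between 0.105 and 0.19 m and y of cassette_center in the frame of holder between -0.005 and 0.005 m and angle between cassette_center's own z axis and vertical below 0.1 rad and contact force between the fingers and cassette below 0.2 N and value of joint crank below 0.3 rad), for 0.2 s.
2. the pin is lifted out of its notch by the held sleeve and the crank is being wound (value of joint lock_pin above 0.0055 m and contact force between the fingers and grip_sleeve above 0.5 N and value of joint crank above 0.4 rad), for 0.1 s.
3. the pad is pressed on to the cassette (contact force between pressure_pad and cassette above 18 N), for 0.1 s.
At the end, for the whole second after the job is handed in: The cassette stands upright (within 0.08 rad) on the rails, within 5 mm of the middle between the rods, clamped between pad and gasket with 18 to 54 N (springs pressed in 2 to 6 mm of their 8); the lock pin is home in a notch (within 1.5 mm), the crank is at rest and the sleeve is released (value of joint lock_pin below 0.0015 m and velocity of joint crank between -0.1 and 0.1 rad/s and contact force between pressure_pad and cassette between 18 and 54 N and z of cassette_center in the frame of holder between 0.067 and 0.0735 m and y of cassette_center in the frame of holder between -0.005 and 0.005 m and angle between cassette_center's own z axis and vertical below 0.08 rad); the robot touches nothing.
It fails at once if the cassette is crushed: more than 75 N between pad and cassette (springs on their stop) (contact force between pressure_pad and cassette above 75 N).
It fails at once if the lock pin is forced against the ring with more than 35 N (contact force between lock_pin and index_ring above 35 N).
It fails at once if the sleeve is let go while the pin is out and the crank is away from its park (value of joint crank above 0.15 rad and value of joint lock_pin above 0.004 m and contact force between the fingers and grip_sleeve below 0.1 N).
It fails at once if the cassette is knocked over (angle between cassette_center's own z axis and vertical above 0.6 rad).
It fails at once if a bystander is moved by more than 15 mm (distance of any of beaker, timer, petri from where it was at the start of the episode above 0.015 m).
It also fails if it takes over 72 s, if anything falls off the work surface, if the arm or the gripper's body presses on something with over 40 N, if the wrist force passes 120 N, or if a joint passes its speed limit or range.

## Robot

A 6-joint arm with a two-finger parallel gripper is mounted at the origin on a cart in front of the work surface, level with it; the furniture and walls round the work are solid. World frame = base frame: x ahead of the robot, y to its left, z up, the work surface at z = 0. Lengths are in mm, angles in rad, forces in N, time in s.
With the tool pointing down it reaches from about 350 to 800 mm from the base axis. Payload 7.3 kg.
Tool frame: the origin (TCP) lies midway between the tips of the shut fingers; the grasp point (between the pads) lies 19 mm behind it; z points along the fingers, y is the line along which they close (so a half turn about z gives the same grasp; the last joint's range is limited). The gripper opens to 85 mm and grips with 20 to 120 N. Pads are 22 mm wide; open, the fingers measure 114 mm over their backs; the gripper's body (76 mm by 85 mm) begins 54 mm behind the grasp point. The pads swing forward as they close: fully open they stand 13 mm farther back than shut.
Start: joints at [-1.283, 0.342, 1.524, -0, 1.275, -0.146], TCP at [220.693, -476.381, 231.322] pointing down, gripper open.
Joint ranges: [-2.53, 2.53], [-0.77, 2.02], [0.04, 2.7], [-1, 4.14], [0.28, 2.66], [-3.11, 3.11]. Speed limits (rad/s): [2.57, 2.57, 3.14, 3.14, 3.14, 3.14].

## Interface

Orientations are given as a rotation vector (axis times angle).
In Python, from station import ctrl, imaging, spotter gives the robot as it stands. The module is installed in compiled form; this text tells all that it offers.
- The arm moves only by the tool jog_arm, never from a script. Its argument "steps" is a list of rows, each a list of 7 numbers: the shift along the tool's x, y, z in m, then the turn, a rotation vector about the tool's x, y, z in degrees, then the finger opening in m, from 0 to 0.0854. A call has 1 to 5 rows; each row shifts and turns the commanded pose from where the row before left it, along the tool's axes as they then stand; what a row does not reach is not made up. A row lasts 1/10 s, in which the tool goes at most 50 mm and 8.59 degrees, less where a joint would pass 70% of its speed; a pose out of reach is approached as far as the arm can. A call is refused whole if a number of a shift passes 0.05 or a number of a turn 8.59, either way. A call with a gripper value outside its range is refused whole. The fingers move at their own pace and stop on an object; "grip_force" is the grip in N (left out, the last holds). Time passes only in rows, so rows that do not move let the fingers close. It gives the time, the measured TCP pose, the force, the opening and the grip force at its end, in the units of the state.
- ctrl.read_state(): the state, without advancing time (a new reading comes with each control period).
- imaging.get_image(name): name is "scene" or "top" or "wrist"; returns the picture (384x512x3 uint8, blue, green, red); there is no depth.
- imaging.camera_model(name): a dict with "camera_matrix" (3x3 intrinsics, pixels), "rvec" (rotation vector, rad) and "tvec" (3), from world to camera coordinates, as OpenCV has them. Camera axes: x right, y down, z forward; pixel columns grow to the right and rows downward; lengths in mm; the calibration is good to about 2 mm. A picture is of the moment at which its call begins: read the wrist's pose just before it. camera_model takes no time and is no camera call; for the wrist camera it gives the pose at the moment of the call.
- ctrl.hand_in(): hands the job in; it is judged then, once.
Trained networks look in the newest picture that a camera, given by its name, has taken for a name from the list of things; names that differ only in an ending like _2 or _b are one class to them, and where a whole thing is asked for, a point or a joint stands for the part that bears it (a point fixed in the world has none). Each returns a list of dicts, best first, with "confidence" (0 to 1); they miss things now and then, are a little off and sometimes report something else, mostly with a low value. They report only what shows in the picture. A call takes as long as a camera call. They do not tell look-alikes from the thing itself.
- spotter.look_for(target, camera): "xy" ([column, row] in pixels, amid what is visible of it).
- spotter.mark_of(target, camera): "xy" ([column, row] in pixels: a listed point, or the origin of a listed thing).
The state is a dict: "time_s": time; "qpos": joint angles; "qd": joint speeds; "joint_torque": joint torques, N m; "ee_pos": TCP position; "tcp_rot": TCP orientation; "force": force on the tool from outside, world axes, zero at the start; "moment": the same for the moment, N m; "width": finger opening in mm; "gripper_force": force on a finger pad.
Only numpy, scipy, OpenCV 4.12 (cv2) and the standard library are available. Lean on these libraries where they do the work, as an engineer would, in place of code of your own. Each camera call takes 0.05 s, during which the arm holds its last target. There are 200 camera calls.

## Working session

There is one attempt and no reset: what is moved stays moved. The work goes in short steps, Python scripts to look and compute and a tool call to move; the robot and the scene stay as the last step left them, time stands still between calls to the robot, and variables do not carry over. Pictures are saved under pics/ and viewed, at most 10 in all, crops included, and the job is handed in when it is done.

Besides the shell and the picture viewer there is one more tool, called after "Emit:" in YAML: its name, and indented under it one key for each argument. jog_arm: Moves the arm, as the interface text tells. Its arguments: {"type":"object","properties":{"steps":{"type":"array"},"grip_force":{"type":"number"}},"required":["steps"]}

```bash
mkdir -p pics; cat > h.py <<'E'
import numpy as np, cv2
from station import ctrl, imaging, spotter
def ray(cam,xy,m=None):
    m=m or imaging.camera_model(cam); K=np.array(m["camera_matrix"],float); R=cv2.Rodrigues(np.array(m["rvec"],float))[0]; t=np.array(m["tvec"],float).ravel()
    return -R.T@t, R.T@np.linalg.inv(K)@np.array([xy[0],xy[1],1.])
def atz(cam,xy,z,m=None):
    c,d=ray(cam,xy,m); return c+d*(z-c[2])/d[2]
def proj(cam,p):
    m=imaging.camera_model(cam); return cv2.projectPoints(np.array(p,float).reshape(-1,1,3),np.array(m["rvec"],float),np.array(m["tvec"],float),np.array(m["camera_matrix"],float),None)[0].reshape(-1,2)
E
python3 - <<'E'
from h import *
np.set_printoptions(precision=1,suppress=True)
s=ctrl.read_state(); print(s["ee_pos"],s["tcp_rot"],s["force"],s["width"])
a=imaging.get_image("top"); cv2.imwrite("pics/top.png",a); 
Z=dict(holder=0,rail_mid=20,cassette_center=50,sleeve_center=130,index_ring=0,beaker=0,timer=0,petri=0)
for k,z in Z.items():
    for r in spotter.mark_of(k,"top")[:3]: print("top",k,np.array(r["xy"]),round(r["confidence"],2),atz("top",r["xy"],z))
b=imaging.get_image("scene"); cv2.imwrite("pics/scene.png",b)
for k in ["holder","rail_mid","cassette_center","sleeve_center"]:
    for r in spotter.mark_of(k,"scene")[:3]: print("scene",k,np.array(r["xy"]),round(r["confidence"],2),atz("scene",r["xy"],Z[k]))
E
```

```text
[ 220.6 -476.   230.6] [-3.1 -0.7  0. ] [-0.7  0.6 -1.2] 85.13119443593529
top holder [292.4 229.2] 0.94 [503.6 160.4   0. ]
top rail_mid [288.3 193.7] 0.59 [623.6 172.4  20. ]
top cassette_center [242.6 254.4] 0.77 [417.6 330.2  50. ]
top cassette_center [111.9 259.7] 0.75 [406.  753.9  50. ]
top sleeve_center [302.  244.9] 0.53 [439.6 146.5 130. ]
top index_ring [292.8 230.5] 0.88 [499.1 159.2   0. ]
top beaker [341.3 257.2] 0.53 [406.9  -0.9   0. ]
top timer [374.1 251.1] 0.95 [ 425.9 -112.9    0. ]
top petri [296. 151.] 0.74 [783.4 137.9   0. ]
top petri [304.5 245.1] 0.7 [449.  121.3   0. ]
scene holder [304.5 212.4] 0.62 [490.7 157.5   0. ]
scene rail_mid [279. 194.] 0.78 [613.  176.5  20. ]
scene cassette_center [174.2 310.6] 0.73 [399.6 739.   50. ]
scene cassette_center [283.2 235.1] 0.66 [420.9 328.8  50. ]
scene cassette_center [366.5 191.8] 0.45 [388.8 -61.2  50. ]
scene sleeve_center [319.7 194.1] 0.69 [429.2 160.1 130. ]
```

View pics/top.png

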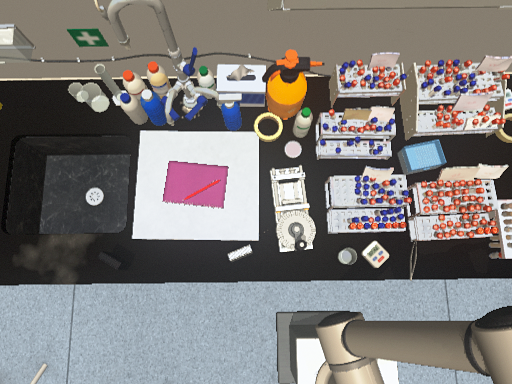

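View pics/scene.png

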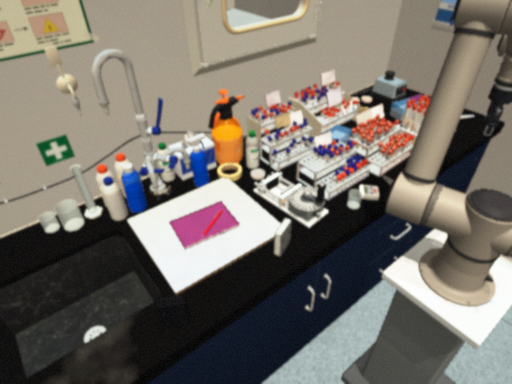

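The cassette is the pale block at (240,254) in the top view, with its long side along the columns. The holder is at (292,230), the black look-alike at (111,259), the beaker at (347,256), the timer at (375,254) and the petri dish at (292,149).

```bash
cat >> h.py <<'E'
def T():
    s=ctrl.read_state(); return np.array(s["ee_pos"],float), cv2.Rodrigues(np.array(s["tcp_rot"],float))[0], s
def plan(p,psi):
    """total tool-frame shift (mm, in present tool axes) & tool-z turn (deg) to reach TCP p pointing down with tool x at world yaw psi"""
    q,R,s=T(); x=np.array([np.cos(psi),np.sin(psi),0]); z=np.array([0,0,-1.]); Rt=np.c_[x,np.cross(z,x),z]
    rv=np.degrees(cv2.Rodrigues(R.T@Rt)[0].ravel()); print("shift mm",(R.T@(np.array(p)-q)).round(1),"turn",rv.round(2),"psi now",round(float(np.degrees(np.arctan2(R[1,0],R[0,0]))),1))
E
python3 - <<'E'
from h import *
q,R,s=T(); print(R.round(3), s["ee_pos"])
v=np.radians(-65.2+90+2.67); print(R.T@np.array([np.cos(v),np.sin(v),0])*49)
m=imaging.camera_model("wrist"); c,d=ray("wrist",(256,192)); print("cam in tool",R.T@(c-q),"dir",R.T@d, m["camera_matrix"])
print("holder yaw",np.degrees(np.arctan2(172.4-160,623.6-501)))
E
```

```text
[[ 0.907  0.42   0.   ]
 [ 0.42  -0.907 -0.   ]
 [ 0.     0.    -1.   ]] [ 220.70475862 -476.36127959  231.32792668]
[ 4.89489405e+01 -2.23634142e+00  8.72031692e-04]
cam in tool [ 7.20554772e+01 -6.75585734e-02 -1.42537662e+02] dir [-0.28637177 -0.00361148  0.95812174] [[293.21348208   0.         257.21867023]
 [  0.         293.21348208 191.60440407]
 [  0.           0.           1.        ]]
holder yaw 5.775365470467083
```

Emit:
jog_arm:
  steps:
    - [0.0489,-0.0022,-0.003,0,0,-5.35,0.085]
    - [0.0489,-0.0022,-0.003,0,0,-5.35,0.085]
    - [0.0489,-0.0022,-0.003,0,0,-5.35,0.085]
    - [0.0489,-0.0022,-0.003,0,0,-5.35,0.085]
    - [0.0489,-0.0022,-0.003,0,0,-5.35,0.085]

```text
time_s: 1.2
ee_pos: [413.0, -325.3, 246.4]
tcp_rot: [2.826, 1.372, 0.0]
force: [-0.3, -1.1, -0.7]
width: 84.8
gripper_force: 0.0
```

Emit:
jog_arm:
  steps:
    - [0.0489,-0.0022,-0.003,0,0,-5.35,0.085]
    - [0.0489,-0.0022,-0.003,0,0,-5.35,0.085]
    - [0.0489,-0.0022,-0.003,0,0,-5.35,0.085]
    - [0.0489,-0.0022,-0.003,0,0,-5.35,0.085]
    - [0.0489,-0.0022,-0.003,0,0,-5.35,0.085]

```text
time_s: 1.7
ee_pos: [515.3, -105.0, 261.3]
tcp_rot: [2.431, 1.989, 0.0]
force: [0.4, -0.7, 0.1]
width: 85.3
gripper_force: 0.0
```

Emit:
jog_arm:
  steps:
    - [0.0489,-0.0022,-0.003,0,0,-5.35,0.085]
    - [0.0489,-0.0022,-0.003,0,0,-5.35,0.085]
    - [0.0489,-0.0022,-0.003,0,0,-5.35,0.085]
    - [0.0489,-0.0022,-0.003,0,0,-5.35,0.085]
    - [0.0489,-0.0022,-0.003,0,0,-5.35,0.085]

```text
time_s: 2.2
ee_pos: [507.4, 137.6, 276.3]
tcp_rot: [1.905, 2.498, 0.0]
force: [1.1, 0.0, -0.1]
width: 84.8
gripper_force: 0.0
```

Emit:
jog_arm:
  steps:
    - [0,0,0,0,0,0,0.085]

```text
time_s: 2.3
ee_pos: [506.2, 140.9, 276.8]
tcp_rot: [-1.899, -2.502, -0.003]
force: [-0.1, -1.3, 0.4]
width: 85.1
gripper_force: 0.0
```

```bash
python3 - <<'E'
from h import *
np.set_printoptions(precision=1,suppress=True)
m=imaging.camera_model("wrist"); a=imaging.get_image("wrist"); cv2.imwrite("pics/w1.png",a)
Z=dict(holder=0,rail_mid=20,cassette_center=50,sleeve_center=130,index_ring=0,spring_gap=42)
for k,z in Z.items():
    for r in spotter.mark_of(k,"wrist")[:2]: print(k,np.array(r["xy"]),round(r["confidence"],2),atz("wrist",r["xy"],z,m))
E
```

```text
holder [254.3 145.2] 0.67 [497.3 156.2   0. ]
rail_mid [341.1 165. ] 0.79 [619.8 164.7  20. ]
sleeve_center [194.  148.3] 0.79 [437.5 154.  130. ]
sleeve_center [170.2 234.7] 0.31 [432.3  56.1 130. ]
index_ring [252.6 147.7] 0.61 [496.  152.1   0. ]
spring_gap [320.5 160.9] 0.63 [584.7 165.1  42. ]
```

View pics/w1.png

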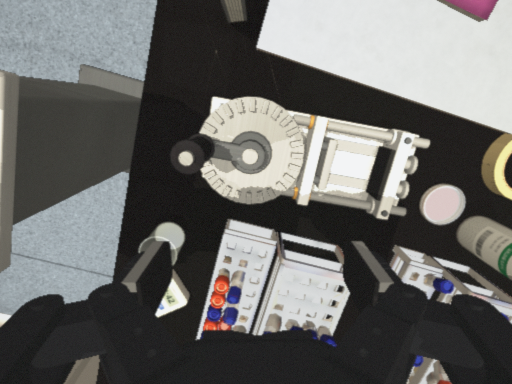

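```bash
python3 - <<'E'
from h import *
plan((418,290,276),np.radians(105)); plan((418,290,276),np.radians(90)) 
for p,q in [((328,126),(425,143)),((325,195),(403,211))]:
    a,b=atz("wrist",p,42),atz("wrist",q,42); print(a,b,np.degrees(np.arctan2(*(b-a)[1::-1])))
print(atz("wrist",(253,156),100))
E
```

```text
shift mm [ 1.737e+02 -4.670e+01  1.000e-01] turn [-0.02  0.01 -0.05] psi now 105.0
shift mm [ 1.737e+02 -4.670e+01  1.000e-01] turn [-1.000e-02  2.000e-02  1.495e+01] psi now 105.0
[581.41834251 201.63799783  42.        ] [707.93770924 213.39012654  42.        ] 5.306861470861329
[606.93500375 114.50772764  42.        ] [717.27005165 120.24460162  42.        ] 2.976415399960587
[498.30802444 150.41590584 100.        ]
```

Emit:
jog_arm:
  steps:
    - [0.0435,-0.0117,0,0,0,0,0.085]
    - [0.0435,-0.0117,0,0,0,0,0.085]
    - [0.0435,-0.0117,0,0,0,0,0.085]
    - [0.0435,-0.0117,0,0,0,0,0.085]
    - [0,0,0,0,0,0,0.085]

```text
time_s: 3.15
ee_pos: [415.0, 294.2, 276.4]
tcp_rot: [-1.905, -2.496, -0.001]
force: [0.8, -0.7, -1.2]
width: 84.8
gripper_force: 0.0
```

```bash
python3 - <<'E'
from h import *
np.set_printoptions(precision=1,suppress=True)
m=imaging.camera_model("wrist"); a=imaging.get_image("wrist"); cv2.imwrite("pics/w2.png",a)
for r in spotter.mark_of("cassette_center","wrist")[:2]: print(np.array(r["xy"]),round(r["confidence"],2),atz("wrist",r["xy"],50,m))
np.save("w2.npy",m); print(T()[0])
E
```

```text
[267.1 130.5] 0.89 [415.2 337.6  50. ]
[417.2 291.2 276.2]
```

View pics/w2.png

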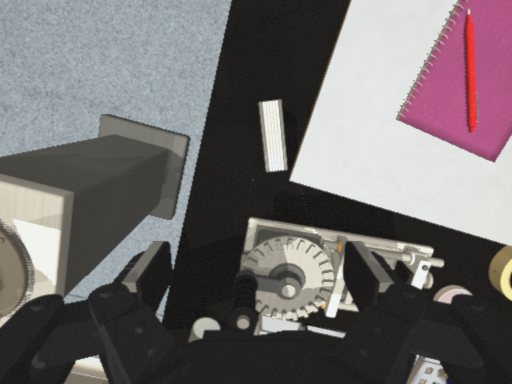

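The cassette top is at about (260–287, 99–171), roughly parallel to the image columns.

```bash
python3 - <<'E'
from h import *
m=np.load("w2.npy",allow_pickle=True).item()
a=cv2.imread("pics/w2.png",0); r=np.zeros_like(a); r[92:180,248:294]=a[92:180,248:294]
r=(r>85).astype(np.uint8)
n,l,st,_=cv2.connectedComponentsWithStats(r); k=1+np.argmax(st[1:,4]); c=np.argwhere(l==k)[:,::-1].astype(np.float32)
b=cv2.boxPoints(cv2.minAreaRect(c)); print(b.round(1))
w=np.array([atz("wrist",p,100,m)[:2] for p in b]); print(w.round(1)); 
for i in range(4):
    d=w[(i+1)%4]-w[i]; print(np.linalg.norm(d).round(1),np.degrees(np.arctan2(d[1],d[0])).round(1))
print(w.mean(0))
E
```

```text
[[258.  100.6]
 [280.9  98.6]
 [287.4 170. ]
 [264.5 172. ]]
[[395.1 368. ]
 [417.4 376.2]
 [446.  305.7]
 [422.1 296.7]]
23.8 20.2
76.1 -68.0
25.5 -159.4
76.2 110.8
[420.14867279 336.63573474]
```

```bash
python3 - <<'E'
from h import *
plan((420.1,336.6,120),np.radians(110.8))
E
```

```text
shift mm [ 43.1  14.6 156.2] turn [ 0.01  0.03 -5.65] psi now 105.1
```

Emit:
jog_arm:
  steps:
    - [0.0431,0.0146,0,0,0,0,0.085]
    - [0,0,0.02,0,0,-5.65,0.085]
    - [0,0,0.046,0,0,0,0.085]
    - [0,0,0.045,0,0,0,0.085]
    - [0,0,0.045,0,0,0,0.085]

```text
time_s: 3.75
ee_pos: [421.5, 335.0, 118.8]
tcp_rot: [1.788, 2.582, 0.001]
force: [1.1, 0.2, 0.1]
width: 85.3
gripper_force: 0.0
```

Emit:
jog_arm:
  steps:
    - [0,0,0,0,0,0,0.085]

```text
time_s: 3.85
ee_pos: [417.9, 333.0, 114.9]
tcp_rot: [-1.786, -2.579, 0.018]
force: [0.5, 0.1, 0.2]
width: 84.9
gripper_force: 0.0
```

```bash
python3 - <<'E'
from h import *
plan((420.1,336.6,64),np.radians(110.8))
E
```

```text
shift mm [ 2.7  3.9 50.8] turn [-0.68  0.14 -0.22] psi now 110.6
```

Emit:
jog_arm:
  steps:
    - [0,0,0.028,0,0,0,0.085]
    - [0,0,0.028,0,0,0,0.085]
    - [0,0,0,0,0,0,0.085]
    - [0,0,0,0,0,0,0.06]
    - [0,0,0,0,0,0,0.04]
  grip_force: 40

```text
time_s: 4.35
ee_pos: [421.7, 337.2, 66.7]
tcp_rot: [1.785, 2.583, 0.005]
force: [0.5, 1.2, 0.1]
width: 58.6
gripper_force: 0.0
```

Emit:
jog_arm:
  steps:
    - [0,0,0,0,0,0,0.03]
    - [0,0,0,0,0,0,0.02]
    - [0,0,0,0,0,0,0.015]
    - [0,0,0,0,0,0,0.015]
    - [0,0,0,0,0,0,0.015]
  grip_force: 40

```text
time_s: 4.85
ee_pos: [420.6, 337.2, 65.5]
tcp_rot: [1.784, 2.585, 0.003]
force: [-0.4, -1.4, 7.1]
width: 23.8
gripper_force: 39.8
```

```bash
python3 - <<'E'
from h import *
plan((600,110,245),np.radians(95)); print(T()[0])
E
```

```text
shift mm [-276.    87.6 -179.4] turn [ 0.12 -0.02 15.77] psi now 110.8
[420.60538309 337.16743181  65.47081572]
```

Emit:
jog_arm:
  steps:
    - [0,0,-0.02,0,0,0,0.015]
    - [0,0,-0.04,0,0,0,0.015]
    - [0,0,-0.045,0,0,0,0.015]
    - [-0.04,0.0125,-0.04,0,0,0,0.015]
    - [-0.045,0.0145,-0.035,0,0,0,0.015]

```text
time_s: 5.35
ee_pos: [467.1, 277.2, 235.8]
tcp_rot: [1.78, 2.588, 0.002]
force: [0.4, 0.2, -2.1]
width: 23.9
gripper_force: 39.7
```

Emit:
jog_arm:
  steps:
    - [-0.0475,0.015,0,0,0,0,0.015]
    - [-0.0475,0.015,0,0,0,0,0.015]
    - [-0.0475,0.015,0,0,0,0,0.015]
    - [-0.0485,0.0156,0,0,0,0,0.015]
    - [0,0,0,0,0,7.9,0.015]

```text
time_s: 5.85
ee_pos: [594.0, 115.0, 232.5]
tcp_rot: [1.966, 2.449, -0.002]
force: [-0.6, 0.8, -1.5]
width: 23.6
gripper_force: 39.9
```

Emit:
jog_arm:
  steps:
    - [0,0,0,0,0,7.9,0.015]
    - [0,0,0,0,0,0,0.015]
    - [0,0,0,0,0,0,0.015]
    - [0,0,0,0,0,0,0.015]

```text
time_s: 6.25
ee_pos: [590.9, 121.0, 233.6]
tcp_rot: [-2.119, -2.319, 0.0]
force: [-0.0, -0.5, -1.6]
width: 23.5
gripper_force: 39.8
```

```bash
python3 - <<'E'
from h import *
np.set_printoptions(precision=1,suppress=True)
m=imaging.camera_model("wrist"); a=imaging.get_image("wrist"); cv2.imwrite("pics/w3.png",cv2.resize(a,(800,600),interpolation=cv2.INTER_CUBIC)); cv2.imwrite("pics/w3raw.png",a)
Z=dict(holder=0,rail_mid=20,sleeve_center=130,index_ring=0,spring_gap=42)
for k,z in Z.items():
    for r in spotter.mark_of(k,"wrist")[:2]: print(k,np.array(r["xy"]),round(r["confidence"],2),atz("wrist",r["xy"],z,m))
np.save("w3.npy",m); print(T()[0],T()[2]["width"])
E
```

```text
holder [284.3 129.6] 0.66 [620.5 165.6   0. ]
holder [182.8 128.7] 0.65 [493.2 155.3   0. ]
rail_mid [288.4 126.7] 0.85 [623.1 170.9  20. ]
sleeve_center [ 78.3 137.8] 0.59 [438.3 153.2 130. ]
index_ring [184.6 128.2] 0.85 [495.5 156.2   0. ]
spring_gap [257.4 133. ] 0.59 [586.9 162.3  42. ]
[591.1 120.7 233.6] 23.684876757045142
```

View pics/w3.png

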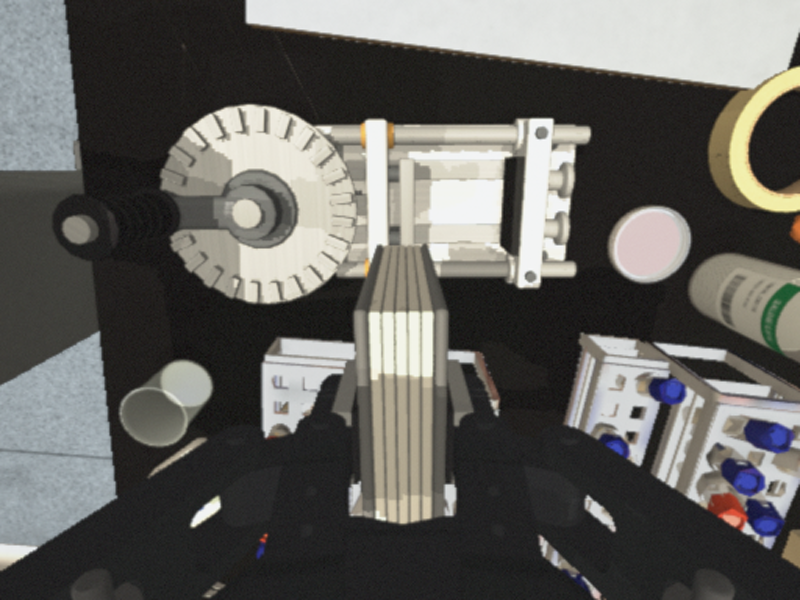

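```bash
python3 - <<'E'
from h import *
np.set_printoptions(precision=1,suppress=True)
m=np.load("w3.npy",allow_pickle=True).item(); f=lambda x,y,z: atz("wrist",(np.array([x,y])+.5)/1.5625-.5,z,m)
g=cv2.imread("pics/w3raw.png",0).astype(int)
for c in (230,300,310,320,330): print(c,g[74:98,c], g[160:185,c])
for n,p in dict(uL=(345,134,42),uR=(590,134,42),lL=(445,269,42),lR=(576,268,42),sU=(541,132,65),sL=(530,276,65),pad=(413,165,60),gask=(503,200,60),hub=(247,213,105),mpL=(366,120,65),mpR=(387,120,65)).items(): print(n,f(*p))
E
```

```text
230 [ 28  26  32  33  33  73 151 165 178 186 190 200 202 191 175 165 148 125
 109 152 163 164 166 166] [187 178 182 177 166 164 166 147 158 179 195 203 207 207 193 179 155  94
  43  31  30  32  32  32  34]
300 [ 30  31  30  25  25  76 178 181 193 211 217 222 226 219 204 185 164 141
 147 191 199 198 209 240] [189 187 186 185 187 186 181 134 127 136 147 155 160 162 154 139 121  68
  31  24  29  23  23  26  24]
310 [ 32  35  33  33  31  79 184 181 193 211 218 222 226 220 203 186 160 139
 146 189 199 199 200 220] [191 185 184 184 187 185 166 130 125 137 146 154 159 161 153 140 121  69
  31  24  23  26  31  29  24]
320 [ 33  31  26  31  29  86 186 182 194 210 218 223 226 219 205 187 166 144
 144 187 190 187 199 238] [236 188 162 161 166 164 159 118 122 136 150 154 158 163 155 143 122  64
  29  20  25  26  29  23  26]
330 [ 32  50 106 121 134 135 133 156 176 196 203 203 211 205 192 172 155 147
 153 157 154 149 122 116] [ 58  57  62  85 123 132 134 133 139 141 140 140 142 141 137 138 138 137
 139 136 129 138 118  75  39]
uL [543.1 208.7  42. ]
uR [710.6 223.7  42. ]
lL [622.4 120.6  42. ]
lR [719.6 130.   42. ]
sU [670.5 220.   65. ]
sL [679.4 125.9  65. ]
pad [591.1 192.5  60. ]
gask [653.9 175.4  60. ]
hub [496.1 157.1 105. ]
mpL [558.7 217.1  65. ]
mpR [572.  218.3  65. ]
```

```bash
python3 - <<'E'
from h import *
np.set_printoptions(precision=1,suppress=True)
m=np.load("w3.npy",allow_pickle=True).item(); f=lambda x,y,z: atz("wrist",(np.array([x,y])+.5)/1.5625-.5,z,m)
q,R,s=T()
for p in [(378,247,168.1),(430,247,168.1),(358,311,268.1),(447,311,268.1)]: print(R.T@(f(*p)-q))
print(R[:,0]); plan((624,168.5,q[2]),np.radians(95.3))
E
```

```text
[ 35.8 -11.8  65.5]
[35.9 12.  65.5]
[ 37.5 -11.6 -34.5]
[ 37.6  10.5 -34.5]
[-0.1  1.  -0. ]
shift mm [44.7 37.   0. ] turn [ 0.   0.  -0.3] psi now 95.0
```

Emit:
jog_arm:
  steps:
    - [0.0228,0.0185,0,0,0,-0.3,0.015]
    - [0.0227,0.0185,0,0,0,0,0.015]
    - [0,0,0.03,0,0,0,0.015]
    - [0,0,0.04,0,0,0,0.015]
    - [0,0,0,0,0,0,0.015]

```text
time_s: 7.05
ee_pos: [620.5, 168.9, 157.6]
tcp_rot: [-2.111, -2.316, 0.014]
force: [-0.6, 0.2, -2.7]
width: 23.3
gripper_force: 40.1
```

Emit:
jog_arm:
  steps:
    - [0,0,0,0,0,0,0.015]
    - [0,0,0,0,0,0,0.015]

```text
time_s: 7.25
ee_pos: [625.2, 169.3, 166.1]
tcp_rot: [2.116, 2.319, 0.005]
force: [-0.3, -0.8, -1.9]
width: 23.6
gripper_force: 40.1
```

```bash
python3 - <<'E'
from h import *
a=imaging.get_image("wrist"); cv2.imwrite("pics/w4.png",cv2.resize(a,(800,600),interpolation=cv2.INTER_CUBIC))
plan((624,169.3,85.5),np.radians(95.3)); q,R,s=T(); print(q,s["force"])
c=q-R[:,2]*0; print(proj("wrist",[c+R@np.array([37,y,66]) for y in (-12,12)])*1.5625)
E
```

```text
shift mm [ 0.2 -1.6 80.7] turn [ 0.26 -0.01 -0.06] psi now 95.2
[625.25869954 169.20963198 166.24282964] [-0.91431976 -0.42938304 -0.85508853]
[[376.6128867  243.53416701]
 [428.97661947 243.5139288 ]]
```

View pics/w4.png

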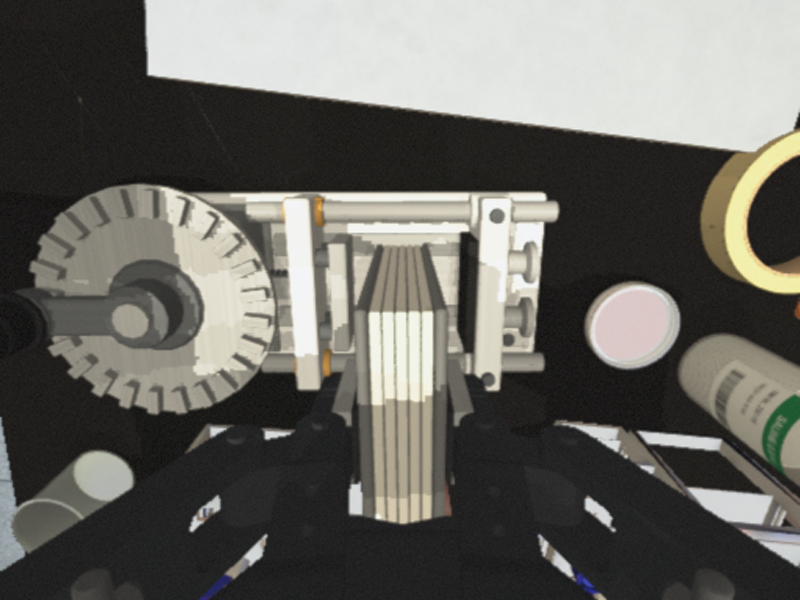

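The cassette hangs between pad and gasket. The rods are at rows 211 and 362 and the end-plate screws at (497,215) and (488,379).

```bash
python3 - <<'E'
from h import *
np.set_printoptions(precision=1,suppress=True)
g=cv2.imread("pics/w4.png",0).astype(int); print(g[190:232:2,385],g[345:380:2,475], g[345:380:2,340])
q,R,s=T(); f=lambda x,y,z: R.T@(atz("wrist",(np.array([x,y])+.5)/1.5625-.5,z)-q)
for p in [(270,211,42),(360,211,42),(460,211,42),(545,211,42),(475,362,42),(535,363,42),(497,215,65),(488,379,65),(350,290,60),(458,290,60)]: print(p,f(*p))
E
```

```text
[ 42 144 232 241 244 234 169 173 190 202 205 208 197 175 155 124 152 243
 243 243 243] [134 136 141 146 147 150 152 156 161 164 173 175 179 178 162 100  41  33] [147 148 145 169 144 107 119 129 137 140 144 139 126  96  46  43  59  63]
(270, 211, 42) [ 46.2 -76.3 123.9]
(360, 211, 42) [ 46.1 -24.7 124.1]
(460, 211, 42) [ 46.1  32.8 124.4]
(545, 211, 42) [ 46.   81.7 124.6]
(475, 362, 42) [-48.3  45.7 124.4]
(535, 363, 42) [-49.1  83.8 124.6]
(497, 215, 65) [ 46.2  49.5 101.5]
(488, 379, 65) [-48.8  49.8 101.5]
(350, 290, 60) [  4.  -29.8 106.1]
(458, 290, 60) [  3.9  31.  106.4]
```

Emit:
jog_arm:
  steps:
    - [0,0,0.03,0,0,0,0.015]
    - [0,0,0.03,0,0,0,0.015]
    - [0,0,0.012,0,0,0,0.015]
    - [0,0,0,0,0,0,0.015]
    - [0,0,0,0,0,0,0.015]

```text
time_s: 7.8
ee_pos: [625.1, 169.3, 93.4]
tcp_rot: [2.116, 2.319, 0.003]
force: [-0.8, -0.4, -1.4]
width: 23.6
gripper_force: 40.2
```

Emit:
jog_arm:
  steps:
    - [0,0,0.003,0,0,0,0.015]
    - [0,0,0.003,0,0,0,0.015]
    - [0,0,0,0,0,0,0.015]
    - [0,0,0,0,0,0,0.015]

```text
time_s: 8.2
ee_pos: [624.0, 169.2, 85.8]
tcp_rot: [2.117, 2.321, 0.0]
force: [0.1, -0.2, -1.7]
width: 23.6
gripper_force: 40.2
```

Emit:
jog_arm:
  steps:
    - [0,0,0.001,0,0,0,0.015]
    - [0,0,0.001,0,0,0,0.015]
    - [0,0,0,0,0,0,0.015]

```text
time_s: 8.5
ee_pos: [624.2, 169.2, 85.4]
tcp_rot: [2.117, 2.32, 0.002]
force: [-3.3, -0.9, 8.0]
width: 23.5
gripper_force: 41.6
```

Emit:
jog_arm:
  steps:
    - [0,0,0,0,0,0,0.03]
    - [0,0,0,0,0,0,0.05]
    - [0,0,0,0,0,0,0.06]
    - [0,0,0,0,0,0,0.06]
    - [0,0,-0.01,0,0,0,0.06]

```text
time_s: 9.0
ee_pos: [623.0, 169.0, 92.3]
tcp_rot: [-2.116, -2.319, 0.004]
force: [-0.0, -0.3, -0.7]
width: 60.3
gripper_force: 0.0
```

Emit:
jog_arm:
  steps:
    - [0,0,-0.035,0,0,0,0.06]
    - [0,0,-0.045,0,0,0,0.06]
    - [0,0,-0.045,0,0,0,0.06]
    - [0,0,-0.03,0,0,0,0.06]
    - [0,0,0,0,0,0,0.06]

```text
time_s: 9.5
ee_pos: [626.0, 169.6, 255.3]
tcp_rot: [2.112, 2.316, 0.014]
force: [-0.1, -0.2, 0.3]
width: 59.9
gripper_force: 0.0
```

```bash
python3 - <<'E'
from h import *
np.set_printoptions(precision=1,suppress=True)
m=imaging.camera_model("wrist");a=imaging.get_image("wrist"); cv2.imwrite("pics/w5.png",cv2.resize(a,(800,600),interpolation=cv2.INTER_CUBIC)); np.save("w5.npy",m)
for k,z in dict(cassette_center=70,sleeve_center=130).items():
    for r in spotter.mark_of(k,"wrist")[:2]: print(k,np.array(r["xy"]),round(r["confidence"],2),atz("wrist",r["xy"],z,m))
print(T()[0],T()[2]["width"],T()[2]["qpos"])
print("hub-based sleeve",496.1-55*np.cos(.0925),157.1-55*np.sin(.0925))
E
```

```text
sleeve_center [ 54.9 183.8] 0.65 [437.8 153.3 130. ]
[623.5 169.1 248.1] 60.11774504467601 [ 0.1  0.6  1.1 -0.   1.5  0.1]
hub-based sleeve 441.3351291512687 152.01975188383727
```

View pics/w5.png

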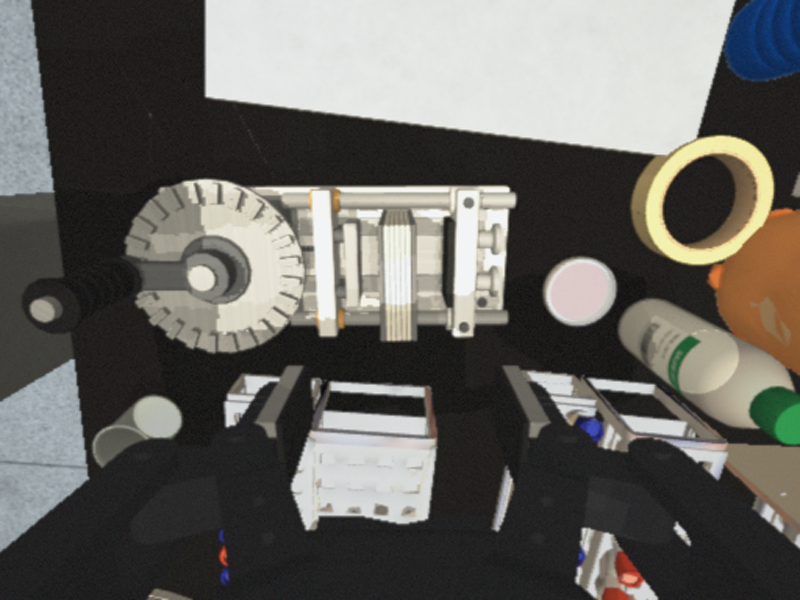

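The cassette stands upright on the rails, at about (398,275), between pad and gasket. The sleeve top is at (45,308).

```bash
python3 - <<'E'
from h import *
np.set_printoptions(precision=1,suppress=True)
m3,m5=[np.load(f,allow_pickle=True).item() for f in("w3.npy","w5.npy")]
def tri(a,b):
    A=[];B=[]
    for m,p in((m3,a),(m5,b)):
        c,d=ray("wrist",(np.array(p)+.5)/1.5625-.5,m); d/=np.linalg.norm(d); P=np.eye(3)-np.outer(d,d); A.append(P);B.append(P@c)
    return np.linalg.lstsq(np.vstack(A),np.hstack(B),rcond=None)[0]
print("hub",tri((247,212),(202,276)),"knob",tri((78,229),(43,310)),"rim",tri((86,227),(52,305)))
f=lambda x,y,z,m: atz("wrist",(np.array([x,y])+.5)/1.5625-.5,z,m)
for z in(161,165):print(f(86,227,z,m3),f(52,305,z,m5))
for p in [(202,276,105),(468,202,65),(463,327,65),(358,270,60),(448,270,60),(398,209,120),(398,340,120)]: print(p,f(*p,m5))
# ring outer circle, tooth tops z=79
E
```

```text
hub [492.3 156.4  93.9] knob [440.2 151.6 168.4] rim [436.8 150.6 157.4]
[439.2 151.3 161. ] [439.5 152.  161. ]
[441.9 152.1 165. ] [442.5 153.5 165. ]
(202, 276, 105) [496.7 159.5 105. ]
(468, 202, 65) [670.3 219.8  65. ]
(463, 327, 65) [678.9 125.4  65. ]
(358, 270, 60) [594.9 162.   60. ]
(448, 270, 60) [662.6 168.1  60. ]
(398, 209, 120) [620.4 215.5 120. ]
(398, 340, 120) [627.8 131.9 120. ]
```

```bash
python3 - <<'E'
from h import *
plan((440,152,200),np.radians(95.3)); print(T()[0])
E
```

```text
shift mm [  -0.2 -184.3   48.3] turn [-0.05  0.01 -0.05] psi now 95.3
[623.50862046 169.1218801  248.14864565]
```

Emit:
jog_arm:
  steps:
    - [0,-0.046,0,0,0,0,0.06]
    - [0,-0.046,0,0,0,0,0.06]
    - [0,-0.046,0,0,0,0,0.06]
    - [0,-0.046,0.01,0,0,0,0.06]
    - [0,0,0.035,0,0,0,0.06]

```text
time_s: 10.15
ee_pos: [437.0, 152.4, 205.1]
tcp_rot: [2.115, 2.321, 0.003]
force: [1.4, -0.2, -0.4]
width: 59.8
gripper_force: 0.0
```

Emit:
jog_arm:
  steps:
    - [0,0,0,0,0,0,0.06]
    - [0,0,0,0,0,0,0.06]
    - [0,0,0,0,0,0,0.06]

```text
time_s: 10.45
ee_pos: [441.9, 152.4, 204.1]
tcp_rot: [2.117, 2.32, 0.001]
force: [0.4, -0.3, -0.5]
width: 59.9
gripper_force: 0.0
```

```bash
python3 - <<'E'
from h import *
np.set_printoptions(precision=1,suppress=True)
m=imaging.camera_model("wrist");a=imaging.get_image("wrist"); cv2.imwrite("pics/w6.png",cv2.resize(a,(800,600),interpolation=cv2.INTER_CUBIC)); np.save("w6.npy",m)
for k,z in dict(sleeve_center=130).items():
    for r in spotter.mark_of(k,"wrist")[:2]: print(k,np.array(r["xy"]),round(r["confidence"],2),atz("wrist",r["xy"],z,m))
plan((440,152,115),np.radians(95.3)); print(T()[0])
E
```

```text
sleeve_center [251.7 202.2] 0.71 [437.4 151.2 130. ]
shift mm [-0.2 -2.  89.2] turn [ 0.1  0.  -0.1] psi now 95.2
[441.9 152.4 204.2]
```

View pics/w6.png

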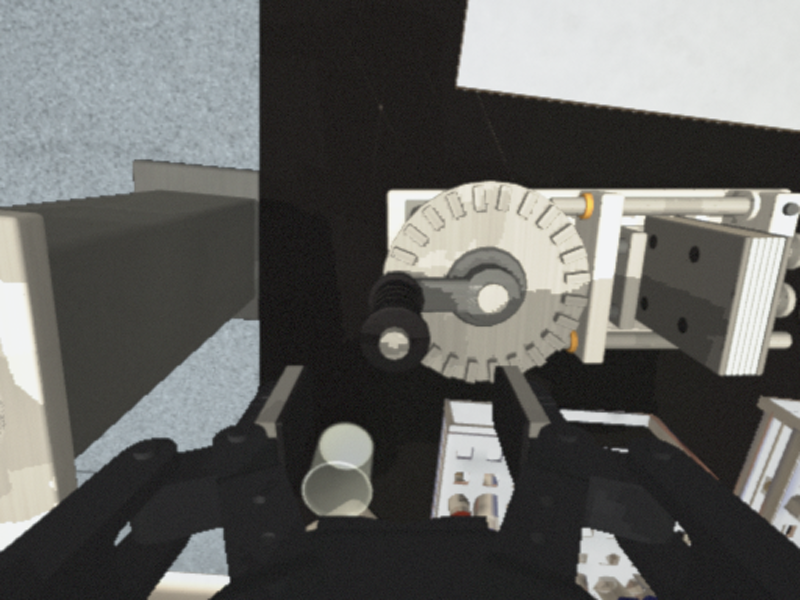

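The sleeve's top rim is centred at about (397,340), 2 mm off the finger midline, and the crank hub is at (492,297).

```bash
python3 - <<'E'
from h import *
m=np.load("w6.npy",allow_pickle=True).item()
f=lambda x,y,z: atz("wrist",(np.array([x,y])+.5)/1.5625-.5,z,m)
print(f(397,340,161),f(394,342,168),f(396,290,100)); 
# ring ellipse centre, z=79
print(f(488,281,79), f(384,281,79),f(593,281,79))
E
```

```text
[439.44593384 150.98681068 161.        ] [438.10407197 152.748502   168.        ] [437.75424129 156.60078657 100.        ]
[492.69069302 161.45410827  79.        ] [430.30874862 155.76992972  79.        ] [555.68546014 167.19412658  79.        ]
```

Emit:
jog_arm:
  steps:
    - [0,-0.0022,0.03,0,0,0,0.06]
    - [0,0,0.03,0,0,0,0.06]
    - [0,0,0.029,0,0,0,0.06]
    - [0,0,0,0,0,0,0.06]
    - [0,0,0,0,0,0,0.06]

```text
time_s: 11.05
ee_pos: [439.2, 152.2, 115.1]
tcp_rot: [2.117, 2.321, -0.0]
force: [-0.1, 0.2, 0.2]
width: 60.1
gripper_force: 0.0
```

Emit:
jog_arm:
  steps:
    - [0,0,0,0,0,0,0.045]
    - [0,0,0,0,0,0,0.03]
    - [0,0,0,0,0,0,0.015]
    - [0,0,0,0,0,0,0.015]
    - [0,0,0,0,0,0,0.015]
  grip_force: 60

```text
time_s: 11.55
ee_pos: [438.9, 152.3, 116.1]
tcp_rot: [2.116, 2.32, 0.002]
force: [-2.9, -0.4, 7.1]
width: 25.9
gripper_force: 58.2
```

Emit:
jog_arm:
  steps:
    - [0,0,0,0,0,0,0.015]
    - [0,0,0,0,0,0,0.015]

```text
time_s: 11.75
ee_pos: [438.9, 152.3, 116.1]
tcp_rot: [2.116, 2.32, 0.003]
force: [-3.3, -0.6, 7.5]
width: 26.3
gripper_force: 58.3
```

Emit:
jog_arm:
  steps:
    - [0,0,-0.003,0,0,0,0.015]
    - [0,0,-0.003,0,0,0,0.015]
    - [0,0,-0.003,0,0,0,0.015]
    - [0,0,0,0,0,0,0.015]
    - [0,0,0,0,0,0,0.015]

```text
time_s: 12.25
ee_pos: [438.5, 152.1, 123.3]
tcp_rot: [-2.117, -2.321, 0.0]
force: [1.8, 0.3, -8.1]
width: 26.1
gripper_force: 59.3
```

Emit:
jog_arm:
  steps:
    - [0,0,-0.001,0,0,0,0.015]
    - [0.0071,0.0005,0,0,0,0,0.015]
    - [0.0071,0.0014,0,0,0,0,0.015]
    - [0.0133,0.0055,0,0,0,0,0.015]
    - [0,0,0,0,0,0,0.015]

```text
time_s: 12.75
ee_pos: [444.1, 182.0, 124.6]
tcp_rot: [2.116, 2.322, 0.002]
force: [1.3, -0.5, -8.1]
width: 26.0
gripper_force: 59.6
```

Emit:
jog_arm:
  steps:
    - [0,0,0,0,0,0,0.015]

```text
time_s: 12.85
ee_pos: [443.5, 180.9, 124.4]
tcp_rot: [2.116, 2.322, 0.0]
force: [1.8, -0.2, -8.6]
width: 26.0
gripper_force: 59.6
```

Emit:
jog_arm:
  steps:
    - [0.0114,0.0087,0,0,0,0,0.015]
    - [0.0087,0.0114,0,0,0,0,0.015]
    - [0.0055,0.0133,0,0,0,0,0.015]
    - [0.0019,0.0142,0,0,0,0,0.015]
    - [-0.0019,0.0142,0,0,0,0,0.015]

```text
time_s: 13.35
ee_pos: [501.7, 211.7, 123.9]
tcp_rot: [-2.115, -2.32, 0.004]
force: [-1.7, 1.0, -7.6]
width: 26.4
gripper_force: 59.8
```

Emit:
jog_arm:
  steps:
    - [-0.0055,0.0133,0,0,0,0,0.015]
    - [-0.0087,0.0114,0,0,0,0,0.015]
    - [-0.0114,0.0087,0,0,0,0,0.015]
    - [-0.0133,0.0055,0,0,0,0,0.015]
    - [-0.0142,0.0019,0,0,0,0,0.015]

```text
time_s: 13.85
ee_pos: [548.3, 160.9, 124.4]
tcp_rot: [-2.117, -2.321, 0.001]
force: [-1.7, 2.2, -7.2]
width: 26.2
gripper_force: 59.8
```

Emit:
jog_arm:
  steps:
    - [0,0,0,0,0,0,0.015]
    - [0,0,0,0,0,0,0.015]

```text
time_s: 14.05
ee_pos: [548.1, 161.2, 124.7]
tcp_rot: [2.119, 2.319, -0.0]
force: [0.8, 0.0, -8.2]
width: 26.1
gripper_force: 59.8
```

Emit:
jog_arm:
  steps:
    - [-0.0142,-0.0019,0,0,0,0,0.015]
    - [-0.0133,-0.0055,0,0,0,0,0.015]
    - [-0.0114,-0.0087,0,0,0,0,0.015]
    - [-0.0087,-0.0114,0,0,0,0,0.015]
    - [-0.0055,-0.0133,0,0,0,0,0.015]

```text
time_s: 14.55
ee_pos: [511.1, 104.7, 124.5]
tcp_rot: [-2.118, -2.32, 0.0]
force: [0.2, 3.4, -8.6]
width: 26.4
gripper_force: 59.8
```

Emit:
jog_arm:
  steps:
    - [-0.0019,-0.0142,0,0,0,0,0.015]
    - [0,0,0,0,0,0,0.015]
    - [0,0,0,0,0,0,0.015]
    - [0,0,0,0,0,0,0.015]

```text
time_s: 14.95
ee_pos: [498.0, 102.3, 124.6]
tcp_rot: [-2.117, -2.321, 0.0]
force: [-1.6, 2.1, -8.0]
width: 26.3
gripper_force: 59.9
```

Emit:
jog_arm:
  steps:
    - [0.0005,-0.0072,0,0,0,0,0.015]
    - [0.0014,-0.0071,0,0,0,0,0.015]
    - [0.0023,-0.0068,0,0,0,0,0.015]
    - [0.0032,-0.0064,0,0,0,0,0.015]
    - [0,0,0,0,0,0,0.015]

```text
time_s: 15.45
ee_pos: [469.1, 107.7, 124.6]
tcp_rot: [-2.116, -2.321, 0.001]
force: [0.6, 2.0, -7.5]
width: 26.3
gripper_force: 59.9
```

Emit:
jog_arm:
  steps:
    - [0,0,0,0,0,0,0.015]
    - [0,0,0,0,0,0,0.015]

```text
time_s: 15.65
ee_pos: [470.1, 107.2, 124.5]
tcp_rot: [-2.117, -2.321, 0.001]
force: [-0.1, 1.3, -8.4]
width: 26.4
gripper_force: 59.9
```

Emit:
jog_arm:
  steps:
    - [0.004,-0.006,0,0,0,0,0.015]
    - [0.0047,-0.0054,0,0,0,0,0.015]
    - [0,0,0,0,0,0,0.015]
    - [0,0,0,0,0,0,0.015]

```text
time_s: 16.05
ee_pos: [457.7, 115.2, 124.6]
tcp_rot: [-2.117, -2.321, 0.0]
force: [0.5, 2.2, -8.6]
width: 26.1
gripper_force: 59.9
```

Emit:
jog_arm:
  steps:
    - [0.0054,-0.0047,0,0,0,0,0.015]
    - [0.006,-0.004,0,0,0,0,0.015]
    - [0,0,0,0,0,0,0.015]
    - [0,0,0,0,0,0,0.015]

```text
time_s: 16.45
ee_pos: [448.1, 125.8, 124.6]
tcp_rot: [-2.116, -2.321, 0.0]
force: [-0.2, 0.8, -8.2]
width: 26.1
gripper_force: 59.9
```

Emit:
jog_arm:
  steps:
    - [0.0065,-0.0032,0,0,0,0,0.015]
    - [0.0068,-0.0023,0,0,0,0,0.015]
    - [0,0,0,0,0,0,0.015]
    - [0,0,0,0,0,0,0.015]

```text
time_s: 16.85
ee_pos: [441.5, 138.5, 124.6]
tcp_rot: [-2.116, -2.321, 0.0]
force: [1.4, 1.3, -7.8]
width: 25.9
gripper_force: 59.9
```

Emit:
jog_arm:
  steps:
    - [0.007,-0.0014,0,0,0,0,0.015]
    - [0.0072,-0.0005,0,0,0,0,0.015]
    - [0,0,0,0,0,0,0.015]
    - [0,0,0,0,0,0,0.015]

```text
time_s: 17.25
ee_pos: [438.5, 152.5, 124.5]
tcp_rot: [-2.116, -2.322, -0.0]
force: [0.6, 0.2, -7.9]
width: 26.3
gripper_force: 59.9
```

Emit:
jog_arm:
  steps:
    - [0.0072,0.0005,0,0,0,0,0.015]
    - [0.0071,0.0014,0,0,0,0,0.015]
    - [0,0,0,0,0,0,0.015]
    - [0,0,0,0,0,0,0.015]

```text
time_s: 17.65
ee_pos: [439.1, 167.0, 124.5]
tcp_rot: [-2.117, -2.322, -0.0]
force: [0.5, 0.3, -7.9]
width: 26.0
gripper_force: 59.9
```

Emit:
jog_arm:
  steps:
    - [0.0068,0.0023,0,0,0,0,0.015]
    - [0.0064,0.0032,0,0,0,0,0.015]
    - [0,0,0,0,0,0,0.015]
    - [0,0,0,0,0,0,0.015]

```text
time_s: 18.05
ee_pos: [443.5, 180.6, 124.5]
tcp_rot: [2.117, 2.321, 0.001]
force: [0.4, 0.1, -8.1]
width: 26.2
gripper_force: 59.9
```

```bash
python3 - <<'E'
from h import *
a=imaging.get_image("wrist"); np.save("w7.npy",imaging.camera_model("wrist")); cv2.imwrite("pics/w7.png",cv2.resize(a[60:260,250:],(786,600),interpolation=cv2.INTER_CUBIC))
E
```

```text
(no output)
```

View pics/w7.png

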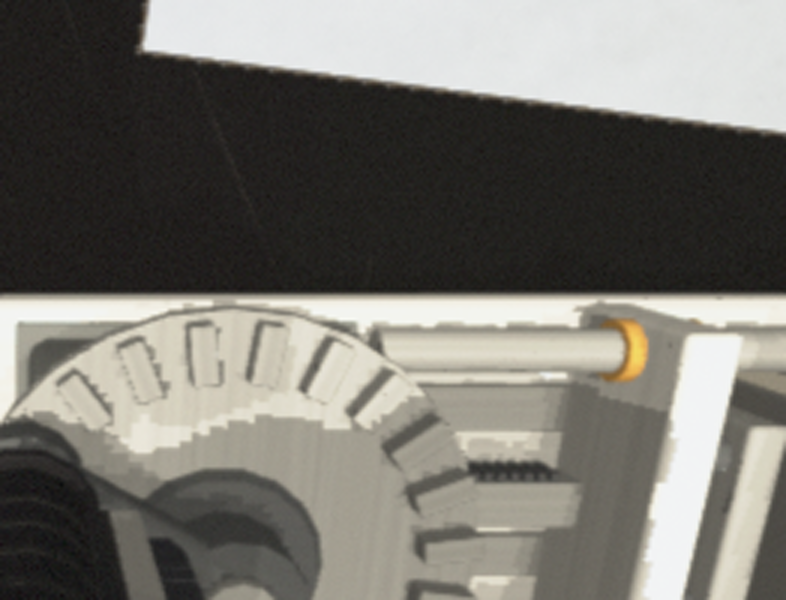

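The view shows the moving plate advanced and the pad still off its springs' load, with the gasket out of view. I carry on by feel.

Emit:
jog_arm:
  steps:
    - [0.006,0.004,0,0,0,0,0.015]
    - [0.0054,0.0047,0,0,0,0,0.015]
    - [0,0,0,0,0,0,0.015]
    - [0,0,0,0,0,0,0.015]

```text
time_s: 18.5
ee_pos: [451.3, 192.7, 124.5]
tcp_rot: [2.117, 2.321, 0.001]
force: [0.5, 1.0, -8.7]
width: 26.0
gripper_force: 59.9
```

Emit:
jog_arm:
  steps:
    - [0.0047,0.0054,0,0,0,0,0.015]
    - [0.004,0.006,0,0,0,0,0.015]
    - [0,0,0,0,0,0,0.015]
    - [0,0,0,0,0,0,0.015]

```text
time_s: 18.9
ee_pos: [461.7, 202.2, 124.4]
tcp_rot: [2.117, 2.321, 0.0]
force: [-1.2, 1.0, -8.5]
width: 26.3
gripper_force: 60.0
```

Emit:
jog_arm:
  steps:
    - [0.0032,0.0064,0,0,0,0,0.015]
    - [0.0023,0.0068,0,0,0,0,0.015]
    - [0,0,0,0,0,0,0.015]
    - [0,0,0,0,0,0,0.015]

```text
time_s: 19.3
ee_pos: [474.3, 208.9, 124.4]
tcp_rot: [-2.117, -2.321, -0.0]
force: [-2.4, 0.7, -8.5]
width: 26.0
gripper_force: 60.0
```

Emit:
jog_arm:
  steps:
    - [0,0,0,0,0,0,0.015]

```text
time_s: 19.4
ee_pos: [474.1, 208.8, 124.5]
tcp_rot: [-2.117, -2.321, -0.0]
force: [-2.0, 1.0, -8.2]
width: 26.1
gripper_force: 60.0
```

Emit:
jog_arm:
  steps:
    - [0.0014,0.007,0,0,0,0,0.015]
    - [0.0005,0.0072,0,0,0,0,0.015]
    - [0,0,0,0,0,0,0.015]
    - [0,0,0,0,0,0,0.015]

```text
time_s: 19.8
ee_pos: [488.1, 212.0, 124.4]
tcp_rot: [-2.117, -2.321, 0.0]
force: [-4.3, 1.0, -7.5]
width: 26.3
gripper_force: 60.0
```

Emit:
jog_arm:
  steps:
    - [0,0,0,0,0,0,0.015]

```text
time_s: 19.9
ee_pos: [488.0, 212.0, 124.5]
tcp_rot: [-2.117, -2.321, 0.0]
force: [-3.3, 0.6, -8.1]
width: 26.2
gripper_force: 60.0
```

Emit:
jog_arm:
  steps:
    - [0,0,0,0,0,0,0.015]

```text
time_s: 20.0
ee_pos: [487.9, 212.0, 124.6]
tcp_rot: [-2.117, -2.321, 0.0]
force: [-3.7, 1.3, -8.6]
width: 26.1
gripper_force: 60.0
```

Emit:
jog_arm:
  steps:
    - [0,0,0.0015,0,0,0,0.015]
    - [0,0,0.001,0,0,0,0.015]
    - [0,0,0.001,0,0,0,0.015]
    - [0,0,0,0,0,0,0.015]
    - [0,0,0,0,0,0,0.015]

```text
time_s: 20.5
ee_pos: [488.0, 211.9, 121.1]
tcp_rot: [-2.117, -2.321, 0.0]
force: [-5.1, 1.5, -8.3]
width: 26.7
gripper_force: 60.1
```

Emit:
jog_arm:
  steps:
    - [0,0,0.001,0,0,0,0.015]
    - [0,0,0.001,0,0,0,0.015]
    - [0,0,0,0,0,0,0.015]

```text
time_s: 20.8
ee_pos: [488.0, 211.9, 119.0]
tcp_rot: [-2.117, -2.321, 0.0]
force: [-4.9, 0.5, -5.6]
width: 26.2
gripper_force: 60.1
```

Emit:
jog_arm:
  steps:
    - [0,0,0.001,0,0,0,0.015]
    - [0,0,0.001,0,0,0,0.015]
    - [0,0,0.001,0,0,0,0.015]
    - [0,0,0,0,0,0,0.015]
    - [0,0,0,0,0,0,0.015]

```text
time_s: 21.3
ee_pos: [488.3, 212.0, 116.4]
tcp_rot: [2.117, 2.321, 0.001]
force: [-4.9, 0.6, -4.8]
width: 25.8
gripper_force: 60.4
```

Emit:
jog_arm:
  steps:
    - [0,0,0.0005,0,0,0,0.015]
    - [0,0,0.0005,0,0,0,0.015]
    - [0,0,0,0,0,0,0.015]
    - [0,0,0,0,0,0,0.015]

```text
time_s: 21.7
ee_pos: [489.0, 212.1, 116.3]
tcp_rot: [2.116, 2.32, 0.003]
force: [-4.9, -0.5, 0.6]
width: 26.2
gripper_force: 60.7
```

Emit:
jog_arm:
  steps:
    - [0,0,0,0,0,0,0.03]
    - [0,0,0,0,0,0,0.045]
    - [0,0,0,0,0,0,0.06]
    - [0,0,0,0,0,0,0.06]
    - [0,0,0,0,0,0,0.06]

```text
time_s: 22.2
ee_pos: [488.7, 212.0, 115.3]
tcp_rot: [2.117, 2.32, 0.001]
force: [0.1, -1.5, -0.3]
width: 60.1
gripper_force: 0.0
```

Emit:
jog_arm:
  steps:
    - [0,0,-0.03,0,0,0,0.06]
    - [0,0,-0.045,0,0,0,0.06]
    - [0,0,-0.045,0,0,0,0.06]
    - [0,0,-0.03,0,0,0,0.06]
    - [0,0,0,0,0,0,0.06]

```text
time_s: 22.7
ee_pos: [490.3, 212.5, 270.0]
tcp_rot: [2.113, 2.317, 0.013]
force: [0.2, 0.2, -0.4]
width: 60.1
gripper_force: 0.0
```

Emit:
jog_arm:
  steps:
    - [-0.045,0.04,0,0,0,0,0.06]
    - [-0.03,0.04,0,0,0,0,0.06]
    - [0,0,0,0,0,0,0.06]
    - [0,0,0,0,0,0,0.06]
    - [0,0,0,0,0,0,0.06]

```text
time_s: 23.2
ee_pos: [566.5, 151.9, 264.3]
tcp_rot: [-2.116, -2.32, 0.002]
force: [-0.6, 0.2, 0.1]
width: 60.1
gripper_force: 0.0
```

```bash
python3 - <<'E'
from h import *
print(T()[0]); np.save("w8.npy",imaging.camera_model("wrist")); a=imaging.get_image("wrist"); cv2.imwrite("pics/w8.png",cv2.resize(a,(800,600),interpolation=cv2.INTER_CUBIC))
for r in spotter.mark_of("sleeve_center","wrist")[:2]: print(r["xy"],r["confidence"],atz("wrist",r["xy"],130))
E
```

```text
[566.49113263 151.9331213  264.29474047]
[176.1, 110.9] 0.55 [486.03830013 211.77261717 130.        ]
```

View pics/w8.png

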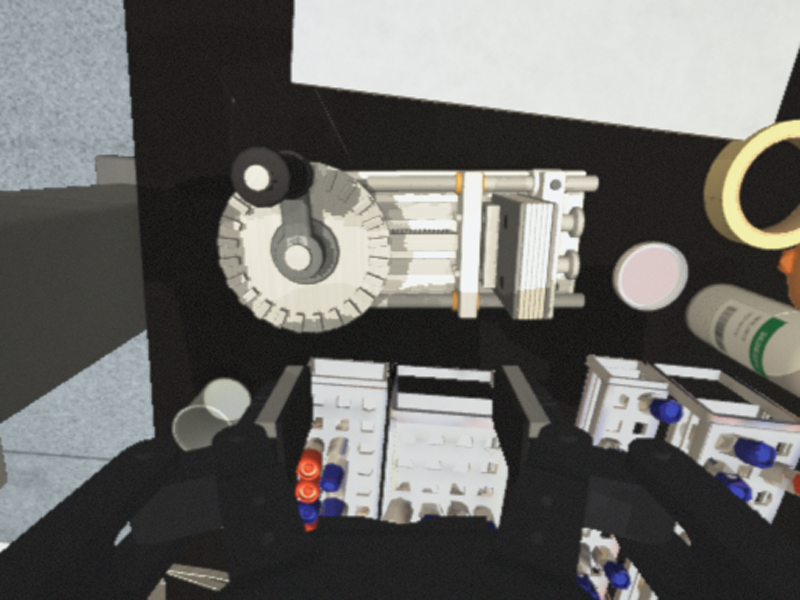

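The cassette stands upright and clamped, at about (525,255). The pad is closer to its plate, at (482–500), and the sleeve is home at (260,178), on a notch. I am handing in.

```bash
python3 -c "
from station import ctrl; print(ctrl.hand_in())"
```

```text
the job is handed in; nothing more can be done
None
```

I handed the job in at about 23 s. The cassette is clamped upright with the springs pressed in an estimated 4 mm, the lock pin is home in a notch 1.25 turns on, and the sleeve is released. The hand-in gave no verdict.

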